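Roll the sample tube into the scanning stand's V rest and push it up to the stop

ROBOT

A 7-joint arm with a two-finger parallel gripper is mounted at the origin on the work surface. World frame = base frame: x ahead of the robot, y to its left, z up, the work surface at z = 0. Lengths are in mm, angles in rad, forces in N, time in s.
With the tool pointing down it reaches from about 400 to 875 mm from the base axis. Payload 4.4 kg.
Tool frame: the origin (TCP) lies between the finger pads; the fingertips stand ctrl.tip_reach ahead of it and the grasp point (between the pads) lies 8 mm behind it (ctrl.tip_reach is the distance from the TCP to the fingertips, in mm); z points along the fingers, y is the direction in which the jaws open and shut (so a half turn about z gives the same grasp; the last joint's range is limited). The gripper opens to 85 mm and grips with 20 to 120 N. Pads are 22 mm wide; open, the fingers measure 114 mm over their backs; the gripper's body (76 mm by 85 mm) begins 54 mm behind the grasp point. The pads swing forward as they close: fully open they stand 13 mm farther back than shut.
Start: joints at [1.129, 0.628, 0.038, 1.517, -0.027, 0.996, -0.02], TCP at [238.589, -604.643, 242.313] pointing down, gripper open.
Joint ranges: [-3.06, 3.06], [-0.37, 2.12], [-1.25, 1.32], [0.18, 2.47], [-1.1, 4.24], [0.23, 1.98], [-2.94, 2.94]. Speed limits (rad/s): [2.57, 2.57, 3.14, 3.14, 3.14, 3.14, 3.14].

INTERFACE

Orientations are given as [roll, pitch, yaw] about the fixed x, y, z axes, in that order (R = Rz(yaw) Ry(pitch) Rx(roll)).
In Python, from cell import status, viewer, order, ctrl gives the robot as it stands.
- The arm moves only by the tool play_rows, never from a script. Its argument "series" is a list of rows, each a list of 5 numbers: the shift along the tool's x, y, z in cm, then the turn about the tool's z in degrees, then the closure, from 0 (fully open) to 1 (shut). In form: [[x, y, z, yaw, gripper], ...]. A call has 1 to 8 rows; each row is the pose to reach, as a shift and turn from the pose commanded when the call began, along the tool's axes at that moment; what a row does not reach only later rows make up. A row lasts 1/10 s, in which the tool goes at most 50 mm and 8.59 degrees, less where a joint would pass 70% of its speed; a pose out of reach is approached as far as the arm can. A call with a gripper value outside its range is refused whole. The fingers move at their own pace and stop on an object; the grip force is fixed at half the most. Time passes only in rows, so rows that repeat a pose let the fingers close. It gives the time, the measured TCP pose, the force and the opening at its end, in the units of the state.
- status.read_state(): the state, without advancing time (a new reading comes with each control period).
- viewer.get_image(name): name is "scene" or "top" or "wrist"; returns a dict with "img" (400x640x3 uint8, red, green, blue), "vfov" (degrees; the focal length in pixels is half the picture's height over the tangent of half this angle, whatever the lens; pixels are square), "cx", "cy" (the principal point, pixels), "rvec" (rotation vector, rad) and "tvec" (3), from world to camera coordinates, as OpenCV has them; the wrist camera has in their place "tool_from_camera" (4x4, takes a point from camera to tool coordinates, whose origin is the TCP and whose axes are the flange's). Camera axes: x right, y down, z forward; pixel columns grow to the right and rows downward; lengths in mm; the calibration is good to about 2 mm. A picture is of the moment at which its call begins: read the wrist's pose just before it. There is no depth.
- order.finish_job(): hands the job in, once; it reports no verdict.
The state is a dict: "clock": time; "qpos": joint angles; "qd": joint speeds; "tau": joint torques, N m; "eef_pos": TCP position; "tool_rot": TCP orientation; "force": force on the tool from outside, world axes, zero at the start; "torque": the same for the moment, N m; "width": finger opening in mm.
Only numpy, scipy, OpenCV 4.12 (cv2) and the standard library are available. Lean on these libraries where they do the work, as an engineer would, in place of code of your own. Each camera call takes 0.05 s, during which the arm holds its last target. There are 200 camera calls.

TASK

Roll the sample tube that lies on the bench mat sideways along the mat and over the lip into the V-shaped rest of the label-scanning stand, then push it along the V with a fingertip until its base is right up against the end stop. Only roll and push it: do not pinch, lift or drag it without rolling, and leave everything else on the bench where it is.

Things in the scene. Friction and masses are not known exactly. Their poses are not given: they have to be found in the camera images.
- tube: the sample tube to roll: rigid cylinder of smooth, slippery white plastic 40 mm across, 120 mm long, 0.13-0.25 kg, lying on the mat; ribbed grey flush screw cap (last 30 mm) on the end nearer the robot, ring-marked paper label on the rest. Origin: middle of its axis, 20 mm above the mat. Its x axis runs from cap to base; y, z turn as it rolls. Rolls when pushed at or below mid-height.
- tube_base (a point): centre of the tube's flat base face, +60 mm along the tube's x axis from its middle; the end that goes against the stop
- tube_cap (a point): centre of the flat outer face of the tube's cap, -60 mm along the tube's x axis from its middle
- stand: label-scanning stand, fixed on the mat left or right of the tube: low aluminium V rest 200 mm long, with an upright stop plate (80 mm wide, 45 high, 10 thick) across its far end and a column with scan head behind it (stand's x = 135 to 215 mm, 245 mm high). Origin on the mat under the V's middle. x: along the V, away from the robot to the stop (V covers -100 to +100 mm); y: across the V; z up.
- v_bottom (a point): point on the V's bottom line, half-way along it, 1.5 mm above the mat. Seated in the V the tube's axis is right over this line, 25 mm above the mat; with its base on the stop the tube's middle is at the stand's x = +40 mm.
- lip_left (a point): middle of the V's left lip (stand's y = +13 mm), 9 mm above the mat. From it a 30 degree flank falls inward to the V's bottom line; outward a smooth ramp falls to mat level at y = +45 mm, up which the tube can be rolled.
- lip_right (a point): middle of the V's right lip (stand's y = -13 mm), 9 mm above the mat; the V is the same on both sides, with its right ramp reaching mat level at y = -45 mm
- stop (a point): middle of the stop plate's face towards the V, at the stand's x = +100 mm, y = 0, 25 mm above the mat; the tube's base face centre comes here
- mat: the flat grey bench mat, fixed, 400 mm by 600 mm by 3 mm: origin under its centre on the bench top; its upper face is 3 mm above the bench. Tube, stand, rack, spare tube and marker are on it.
- rack: bystander: a loose white rack of small capped test tubes, 200 by 50 mm, 104 mm high, on the other side of the tube from the stand, long side about parallel to the V, origin under its centre
- spare: bystander: a second tube of the same kind, standing upright on its base beyond the lying tube, 40 mm in diameter, 120 mm high, origin under its centre
- marker: bystander: a marker pen 15 mm thick and 130 mm long lying crosswise on the mat near its robot-side edge, origin under its middle, length along its own y
- labels: bystander: a roll of labels lying flat on the bench off the mat's far left corner, 104 mm in diameter, 55 mm high, origin under its centre
- spray: bystander: a white bottle 62 mm in diameter, 170 mm high, on the bench to the left of the mat, origin under its centre
- scanner: bystander: a dark hand-held scanner lying on the bench to the right of the mat, about 190 by 65 mm, 51 mm high, origin under its head's rear
- stapler: bystander: a stapler 160 by 36 mm, 54 mm high, on the bench off the mat's far right corner, origin under its middle

How it is judged:
By the outcome, as a careful person would: the job done as asked, in the order asked, and still so for the second after the job is handed in, with the robot touching nothing.
It also fails if it takes over 58 s, if anything falls off the work surface, if the arm or the gripper's body presses on something with over 40 N, if the wrist force passes 120 N, or if a joint passes its speed limit or range.

## Working session

There is one attempt and no reset: what is moved stays moved. The work goes in short steps, Python scripts to look and compute and a tool call to move; the robot and the scene stay as the last step left them, time stands still between calls to the robot, and variables do not carry over. Pictures are saved under pics/ and viewed, about 8 in all and at most 12, crops included, and the job is handed in when it is done.

Besides the shell and the picture viewer there is one more tool, called as name([rows], argument=value, ...), one row to a line, values as JSON. play_rows: Moves the arm, as the interface text tells. Its arguments: {"type":"object","properties":{"series":{"type":"array","items":{"type":"array","items":{"type":"number"}}}},"required":["series"]}

```bash
mkdir -p pics; ls; cat > h.py <<'E'
import numpy as np, cv2
from cell import status, viewer, order, ctrl
from scipy.spatial.transform import Rotation as R
def cam(n,save=None):
    d=viewer.get_image(n)
    if save: cv2.imwrite('pics/'+save,d['img'][:,:,::-1])
    return d
def K(d):
    f=d['img'].shape[0]/2/np.tan(np.radians(d['vfov'])/2)
    return np.array([[f,0,d['cx']],[0,f,d['cy']],[0,0,1.]])
def ray(d,u,v,z):
    """world point on plane z at pixel"""
    Rm=cv2.Rodrigues(np.array(d['rvec'],float))[0]; t=np.array(d['tvec'],float)
    c=-Rm.T@t; r=Rm.T@np.linalg.inv(K(d))@[u,v,1]
    return c+r*(z-c[2])/r[2]
def proj(d,P):
    return cv2.projectPoints(np.array(P,float).reshape(-1,1,3),np.array(d['rvec'],float),np.array(d['tvec'],float),K(d),None)[0].reshape(-1,2)
E
python3 - <<'E'
from h import *
s=status.read_state(); print(s); print(ctrl.tip_reach)
import pickle
for n in('top','scene'):
    d=cam(n,n+'0.png'); pickle.dump(d,open(n+'0.pkl','wb')); print(n,[(k,v) for k,v in d.items() if k!='img'])
E
```

```text
pics
{'clock': 0.0, 'qpos': array([ 1.12921282,  0.62931387,  0.03845247,  1.51838281, -0.02701621,
        0.99630495, -0.02001393]), 'qd': array([ 0.00031549, -0.00059165, -0.00015498,  0.00187132, -0.00042868,
        0.00032861, -0.00010923]), 'tau': array([-7.89419005e-05, -5.63392782e+01,  1.22617710e+00, -1.93444955e+01,
        1.09656170e-02,  1.05755014e-02, -9.05485074e-07]), 'eef_pos': array([ 238.35201234, -604.06413116,  241.40543272]), 'tool_rot': array([-3.13970192e+00,  1.62957005e-05,  3.75751923e-01]), 'force': array([ 0.6264545 , -0.86507587, -0.04752934]), 'torque': array([ 0.01115303,  0.03178814, -0.041773  ]), 'width': 85.20533658177551}
11.0
top [('vfov', 47.90289124787992), ('cx', 324.8347577987888), ('cy', 197.93134080299944), ('rvec', array([ 2.20322136, -2.14043427,  0.07588657])), ('tvec', array([ -13.66429318,  586.86351006, 1237.78434849]))]
scene [('vfov', 49.70569330033312), ('cx', 316.8201995525795), ('cy', 196.38333192933945), ('rvec', array([ 0.92015608,  2.39381226, -1.18133126])), ('tvec', array([ 416.26955272, -175.29756169, 1458.70730455]))]
```

View pics/top0.png

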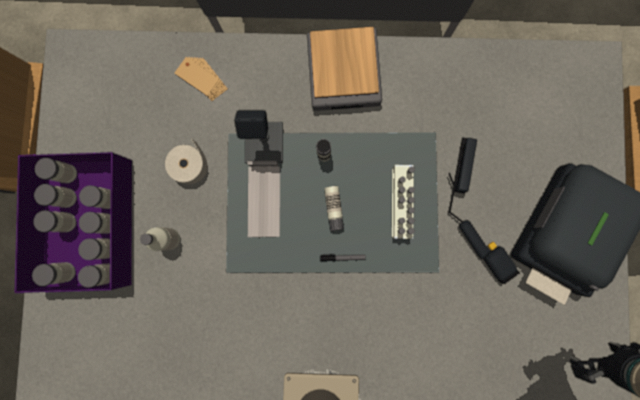

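View pics/scene0.png

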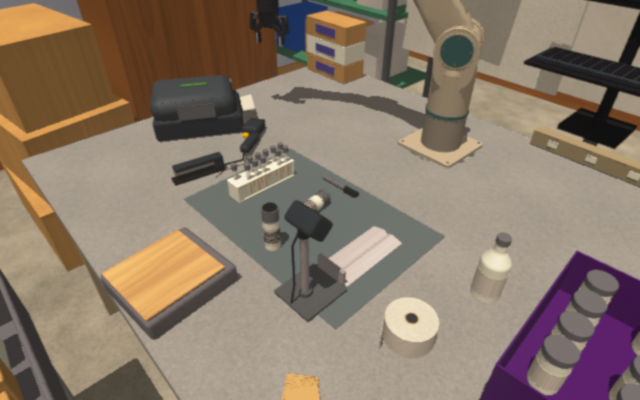

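The top view shows the tube around (335,209) with the cap toward the robot. The V rest is at u 248–280, v 165–237, on the left. I'll zoom in.

```bash
python3 - <<'E'
import cv2
a=cv2.imread('pics/top0.png')[125:275,230:430]
cv2.imwrite('pics/crop0.png',cv2.resize(a,None,fx=4,fy=4,interpolation=cv2.INTER_CUBIC))
E
```

```text
(no output)
```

View pics/crop0.png

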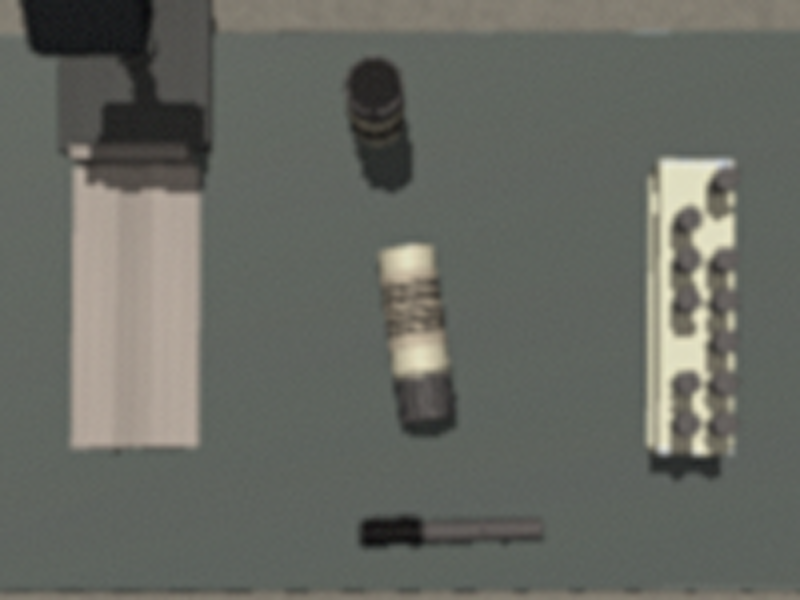

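```bash
cat > m.py <<'E'
from h import *
import pickle
d=pickle.load(open('top0.pkl','rb'))
c=lambda u,v,z:ray(d,u/4+230-.375,v/4+125-.375,z)
for n,p in dict(baseL=(379,249,23),baseR=(433,244,23),capL=(402,431,23),capR=(456,424,23),
 sNL=(70,447,3),sNR=(200,447,3),sFL=(72,190,3),sFR=(201,190,3),spareTop=(375,82,123),spareR=(402,85,123),
 rackTL=(659,159,107),rackTR=(736,160,107),rackBL=(653,452,107),rackBot=(645,450,3),mkL=(360,532,10),mkR=(544,530,10),stopTop=(90,148,48),stopTopR=(190,148,48)).items(): print(n,c(*p).round(1))
print(c(135,447,3),c(0,590,3))
E
python3 m.py
```

```text
baseL [618.3   5.5  23. ]
baseR [622.9 -32.3  23. ]
capL [491.2 -14.3  23. ]
capR [497.2 -51.7  23. ]
sNL [473.1 220.8   3. ]
sNR [475.9 128.5   3. ]
sFL [656.9 227.5   3. ]
sFR [659.4 134.8   3. ]
spareTop [716.9   9.7 123. ]
spareR [715.4  -8.  123. ]
rackTL [ 673.9 -178.2  107. ]
rackTR [ 674.6 -228.8  107. ]
rackBL [ 481.8 -177.5  107. ]
rackBot [ 483.  -186.2    3. ]
mkL [419.8  13.2  10. ]
mkR [ 425.1 -115.6   10. ]
stopTop [680.4 207.7  48. ]
stopTopR [682.3 138.2  48. ]
[474.49619127 174.66440065   3.        ] [371.31067199 265.86751434   3.        ]
```

play_rows([
  [6,-4.4,0,-8.5,0.3],
  [12,-8.8,0,-17,0.3],
  [18,-13.2,0,-25,0.3],
  [24,-17.6,0,-33,0.3],
  [24,-17.6,0,-41,0.3],
  [24,-17.6,0,-49,0.3],
  [24,-17.6,0,-49,0.3],
  [24,-17.6,0,-49,0.3],
])

```text
clock: 0.9
eef_pos: [397.7, -351.9, 242.2]
tool_rot: [-3.141, -0.0, 1.233]
force: [-0.5, -0.7, -1.0]
width: 59.7
```

play_rows([
  [4.5,1,0,-8,0.3],
  [9,2,0,-16,0.3],
  [13.5,3,0,-24,0.3],
  [18,4.1,0,-28.2,0.3],
  [22.5,5.1,0,-28.2,0.3],
  [27,6.1,0,-28.2,0.3],
  [31.6,7.15,0,-28.2,0.3],
  [31.6,7.15,3,-28.2,0.3],
])

```text
clock: 1.7
eef_pos: [576.5, -72.5, 215.3]
tool_rot: [3.129, -0.002, 1.729]
force: [0.1, 0.2, -0.0]
width: 59.8
```

```bash
python3 - <<'E'
from h import *
import pickle
s=status.read_state(); print(s['eef_pos'],s['tool_rot'],s['width'],ctrl.tip_reach,s['qpos'].round(2))
d=cam('wrist','w1.png'); pickle.dump((s,d),open('w1.pkl','wb')); print(d['tool_from_camera'],d['vfov'])
E
```

```text
[576.48495247 -72.49148329 215.33243017] [ 3.12920093e+00 -1.86167126e-03  1.72893049e+00] 59.8287792648423 11.0 [ 0.31  0.57 -0.35  1.75  0.24  0.85  0.  ]
[[-6.86774656e-05 -9.51585965e-01 -3.07382735e-01  7.81498419e+01]
 [ 9.99999997e-01 -7.32262021e-05  3.26485728e-06 -3.85302458e-01]
 [-2.56152627e-05 -3.07382734e-01  9.51585968e-01 -1.31599091e+02]
 [ 0.00000000e+00  0.00000000e+00  0.00000000e+00  1.00000000e+00]] 71.99717440587051
```

View pics/w1.png

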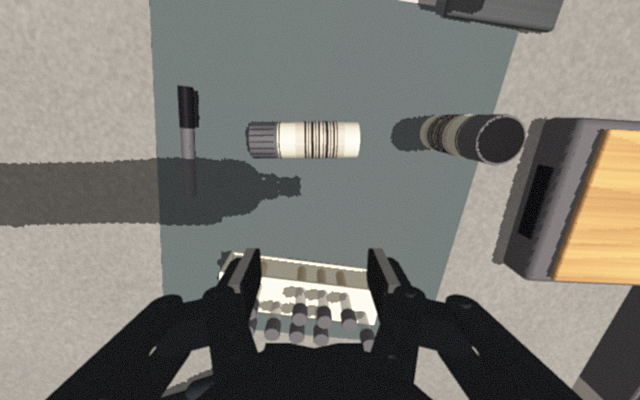

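```bash
cat >> h.py <<'E'
def wray(s,d,u,v,z):
    T=np.eye(4);T[:3,:3]=R.from_euler('xyz',s['tool_rot']).as_matrix();T[:3,3]=s['eef_pos']
    M=T@np.array(d['tool_from_camera']); r=M[:3,:3]@np.linalg.inv(K(d))@[u,v,1]; c=M[:3,3]
    return c+r*(z-c[2])/r[2]
E
python3 - <<'E'
from h import *
import pickle
s,d=pickle.load(open('w1.pkl','rb'))
print(status.read_state()['eef_pos'])
for p in [(246,140),(360,140),(275,121),(350,121.5),(275,158.5),(350,158.5)]: print(p,wray(s,d,*p,23).round(1))
E
```

```text
[569.94832928 -76.61407008 208.27991188]
(246, 140) [493.7 -33.4  23. ]
(360, 140) [623.1 -12.9  23. ]
(275, 121) [524.1  -7.5  23. ]
(350, 121.5) [607.7   5.3  23. ]
(275, 158.5) [529.  -49.3  23. ]
(350, 158.5) [615.9 -35.6  23. ]
```

play_rows([
  [0,0,4,0,0.3],
  [0,0,8,0,0.3],
  [0,0,12,0,0.3],
  [0,0,15,0,0.3],
  [0,0,17,0,0.3],
  [0,0,18,0,0.3],
  [0,0,18.8,0,0.3],
  [0,0,18.8,0,0.3],
])

```text
clock: 2.55
eef_pos: [569.7, -79.9, 24.0]
tool_rot: [-3.141, 0.001, 1.722]
force: [0.3, -0.3, -0.0]
width: 59.8
```

```bash
python3 - <<'E'
from h import *
import pickle
d=cam('wrist','w2.png')
s=status.read_state(); print(s['eef_pos'],s['tool_rot'],s['width'],s['force'])
E
```

```text
[570.22101343 -79.59954832  24.71431259] [3.14124617e+00 6.26520090e-04 1.72205419e+00] 59.79013839588991 [0.74121464 0.11767608 0.25143092]
```

View pics/w2.png

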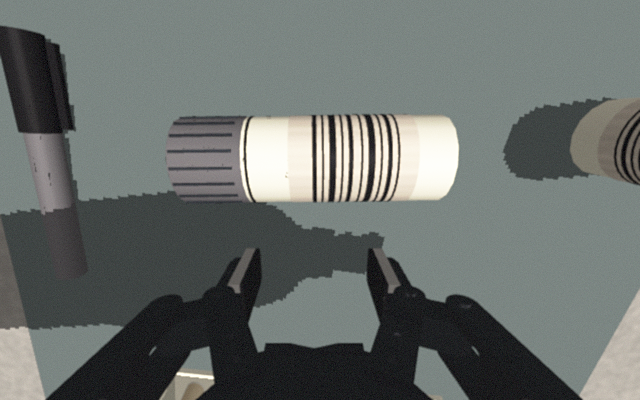

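play_rows([
  [0.6,0,0.3,0,0.3],
  [1.2,0,0.5,0,0.3],
  [1.7,0,0.5,0,0.3],
  [2.2,0,0.5,0,0.3],
  [2.6,0,0.5,0,0.3],
  [3,0,0.5,0,0.3],
  [3.5,0,0.5,0,0.3],
  [4,0,0.5,0,0.3],
])

```text
clock: 3.4
eef_pos: [563.9, -38.9, 19.4]
tool_rot: [3.141, 0.0, 1.723]
force: [1.0, 0.1, 0.3]
width: 59.7
```

play_rows([
  [0.5,0,0,0.2,0.3],
  [1,0,0,0.4,0.3],
  [1.5,0,0,0.7,0.3],
  [2,0,0,1,0.3],
  [2.5,0,0,1.3,0.3],
  [3,0,0,1.6,0.3],
  [3.5,0,0,1.8,0.3],
  [4,0,0,2,0.3],
])

```text
clock: 4.2
eef_pos: [557.8, 0.7, 19.3]
tool_rot: [-3.142, 0.0, 1.688]
force: [-0.3, -0.1, 0.9]
width: 59.7
```

```bash
python3 - <<'E'
from h import *
import pickle
s=status.read_state(); print(s['eef_pos'],s['tool_rot'],s['width'],s['force'])
d=cam('wrist','w3.png'); pickle.dump((s,d),open('w3.pkl','wb'))
E
```

```text
[557.77315135   0.67669694  19.31756395] [-3.14158284e+00  5.69759070e-05  1.68792904e+00] 59.67427575986934 [-0.2504411  -0.09941902  0.94814104]
```

View pics/w3.png

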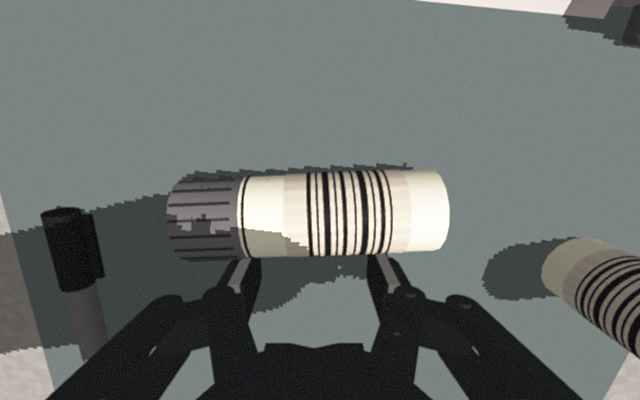

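play_rows([
  [0.5,0,0,0.2,0.3],
  [1,0,0,0.5,0.3],
  [1.5,0,0,0.8,0.3],
  [2,0,0,1.1,0.3],
  [2.5,0,0,1.4,0.3],
  [3,0,0,1.7,0.3],
  [3.5,0,0,2,0.3],
  [4,0,0,2.3,0.3],
])

```text
clock: 5.05
eef_pos: [553.1, 40.5, 19.3]
tool_rot: [3.142, -0.0, 1.648]
force: [-0.2, -1.4, 1.0]
width: 60.0
```

play_rows([
  [0.5,0,0,0.3,0.3],
  [1,0,0,0.6,0.3],
  [1.5,0,0,0.9,0.3],
  [2,0,0,1.2,0.3],
  [2.5,0,0,1.5,0.3],
  [3,0,0,1.8,0.3],
  [3.5,0,0,2.1,0.3],
  [4,0,0,2.4,0.3],
])

```text
clock: 5.85
eef_pos: [550.0, 80.3, 19.3]
tool_rot: [3.142, 0.0, 1.606]
force: [0.1, 0.2, 0.4]
width: 59.3
```

```bash
python3 - <<'E'
from h import *
import pickle
s=status.read_state(); print(s['eef_pos'],s['tool_rot'],s['width'],s['force'])
d=cam('wrist','w4.png'); pickle.dump((s,d),open('w4.pkl','wb'))
E
```

```text
[550.04519169  80.34136207  19.33513589] [3.14154357e+00 4.41220202e-06 1.60578075e+00] 59.27106425444222 [0.06731287 0.15500003 0.35319484]
```

View pics/w4.png

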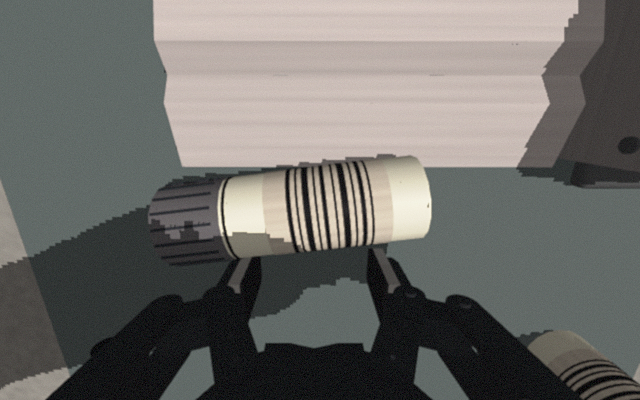

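play_rows([
  [-0.6,0,0,0,0.1],
  [-0.6,-0.8,0,0,0.1],
  [-0.6,-1.5,0,0,0.1],
  [-0.2,-1.5,0,0,0.1],
  [0.3,-1.5,0,0,0.1],
  [0.8,-1.5,0,0,0.1],
  [1.2,-1.5,0,0,0.1],
  [1.6,-1.5,0,0,0.1],
])

```text
clock: 6.7
eef_pos: [534.7, 95.6, 19.4]
tool_rot: [3.141, 0.0, 1.606]
force: [-0.2, -2.2, 1.3]
width: 77.0
```

play_rows([
  [0.3,0,0,0,0.1],
  [0.6,0,0,0,0.1],
  [0.9,0,0,0,0.1],
  [1.2,0,0,0,0.1],
  [1.2,0,0,0,0.1],
])

```text
clock: 7.2
eef_pos: [533.5, 106.4, 19.3]
tool_rot: [-3.14, 0.002, 1.606]
force: [-1.9, -4.7, 3.7]
width: 76.6
```

```bash
python3 - <<'E'
from h import *
import pickle
s=status.read_state(); print(s['eef_pos'],s['tool_rot'],s['width'],s['force'])
d=cam('wrist','w5.png'); pickle.dump((s,d),open('w5.pkl','wb'))
E
```

```text
[533.45594276 106.40772235  19.31798188] [-3.14014455e+00  1.67467237e-03  1.60561567e+00] 76.62518495349208 [-1.88971696 -4.74375698  3.69587008]
```

View pics/w5.png

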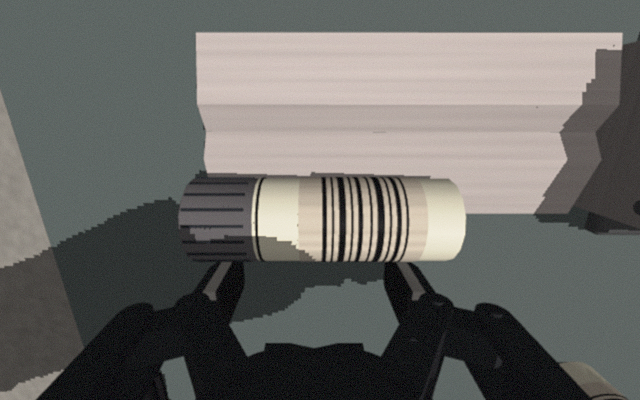

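play_rows([
  [0.4,0,-0.1,0,0.1],
  [0.8,0,-0.2,0,0.1],
  [1.2,0,-0.4,0,0.1],
  [1.4,0,-0.5,0,0.1],
])

```text
clock: 7.65
eef_pos: [533.2, 111.9, 25.4]
tool_rot: [-3.138, 0.012, 1.601]
force: [-1.2, -22.1, 18.5]
width: 76.8
```

```bash
python3 - <<'E'
from h import *
import pickle
s=status.read_state(); print(s['eef_pos'],s['tool_rot'],s['width'],s['force'])
d=cam('wrist','w6.png'); pickle.dump((s,d),open('w6.pkl','wb'))
E
```

```text
[533.19228287 111.87920756  25.38075895] [-3.13819457  0.01226161  1.60115304] 76.75668774834043 [ -1.20455328 -22.13425993  18.53842148]
```

View pics/w6.png

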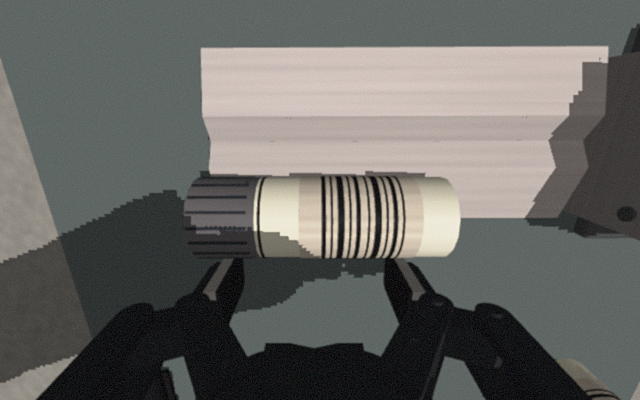

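play_rows([
  [-0.8,0,0,0,0.1],
  [-1.4,0,0,0,0.1],
  [-1.8,0,0.3,0,0.1],
  [-2.0,0,0.6,0,0.1],
  [-2.2,0,0.9,0,0.1],
  [-2.4,0,1.1,0,0.1],
  [-2.5,0,1.1,0,0.1],
  [-2.5,0,1.1,0,0.1],
])

```text
clock: 8.5
eef_pos: [534.2, 96.9, 13.1]
tool_rot: [-3.141, -0.001, 1.607]
force: [0.2, 0.1, 0.1]
width: 76.7
```

```bash
python3 - <<'E'
from h import *
import pickle
s=status.read_state(); print(s['eef_pos'],s['tool_rot'],s['width'],s['force'])
d=cam('wrist','w7.png'); pickle.dump((s,d),open('w7.pkl','wb'))
E
```

```text
[534.17066838  96.91355279  13.10503611] [-3.14107136e+00 -5.61136693e-04  1.60668204e+00] 76.67696794115042 [0.16759133 0.13698849 0.14890923]
```

View pics/w7.png

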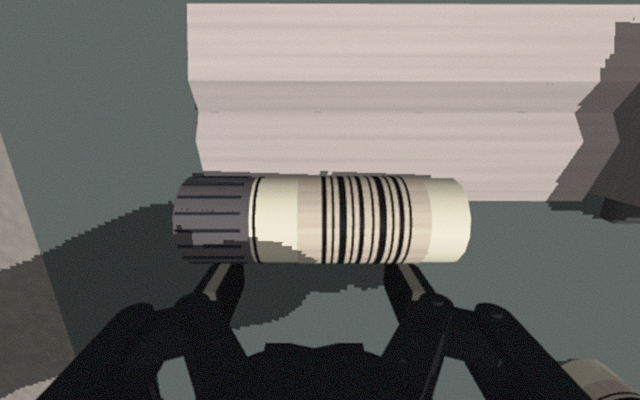

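play_rows([
  [0,0,0.2,0,0.1],
  [0.3,0,0.3,0,0.1],
  [0.7,0,0.3,0,0.1],
  [1.1,0,0.3,0,0.1],
  [1.5,0,0.3,0,0.1],
])

```text
clock: 9.05
eef_pos: [534.0, 101.7, 11.3]
tool_rot: [-3.139, 0.012, 1.6]
force: [-0.6, -23.7, 18.1]
width: 76.8
```

play_rows([
  [-0.6,0,0,0,0.1],
  [-1.2,0,0,0,0.1],
  [-1.7,0,0.1,0,0.1],
  [-2.2,0,0.2,0,0.1],
  [-2.5,0,0.3,0,0.1],
  [-2.6,0,0.4,0,0.1],
  [-2.6,0,0.4,0,0.1],
])

```text
clock: 9.75
eef_pos: [534.7, 85.5, 6.1]
tool_rot: [-3.141, -0.0, 1.606]
force: [1.0, 0.1, 0.0]
width: 76.9
```

```bash
python3 - <<'E'
from h import *
import pickle
s=status.read_state(); print(s['eef_pos'],s['tool_rot'],s['width'],s['force'])
d=cam('wrist','w8.png'); pickle.dump((s,d),open('w8.pkl','wb'))
# tube silhouette rows at several columns: print gray profile transitions, and predicted finger front projections
T=np.array(d['tool_from_camera']); Ti=np.linalg.inv(T)
def pt(p):
    q=Ti@np.r_[p,1]; k=K(d)@q[:3]; return (k[:2]/k[2]).round(1)
for z in(-14,-8,-4,0,4,8,11):
    print(z,pt([11,-38.4,z]),pt([-11,-38.4,z]))
im=cv2.cvtColor(d['img'],cv2.COLOR_RGB2GRAY)
for u in(270,290,440): print(u,im[150:290:4,u])
for v in(272,280): print(v,im[v,196:256:3])
E
```

```text
[534.70712247  85.50341214   6.06320366] [-3.14121528e+00 -2.18215214e-04  1.60629003e+00] 76.88153300906582 [0.97794311 0.10073645 0.04506653]
-14 [234.5 261.9] [238.4 300.4]
-8 [237.8 255.8] [241.3 293.1]
-4 [239.8 252. ] [243.2 288.6]
0 [241.7 248.5] [244.9 284.3]
4 [243.6 245.1] [246.6 280.2]
8 [245.3 241.9] [248.2 276.3]
11 [246.6 239.6] [249.3 273.4]
270 [189 192 190  92 124 163 176 186 202 212 217 223 224 227 233 236 235 232
 236 234 231 229 229 227 110 108 107  53  48  54  46  48  42  49  52]
290 [191 190 192  87 124 159 174 190 204 210 217 220 225 230 233 232 234 235
 236 234 233 231 227 225 216 202 104  56  49  51  51  55  52  54  50]
440 [188 193 191 184 120 148 160 179 196 204 212 201 196 200 200 207 208 211
 217 221 226 231 229 226 221 214 196  97 103 103 103 100 100 102  98]
272 [50 51 50 51 23 23 31 72 72 70 48  9 18 24 13 15 39 45 51 50]
280 [55 56 22 22 30 71 73 75 75  7 18 25 21 19 12 17 19 48 50 49]
```

```bash
cat >> h.py <<'E'
def stand(p):
    p=np.array(p)[:2]-[574.4,178.0]; a=np.radians(1.9); c,s_=np.cos(a),np.sin(a)
    return np.array([c*p[0]+s_*p[1],-s_*p[0]+c*p[1]])
def edges(d,u):
    im=cv2.cvtColor(d['img'],cv2.COLOR_RGB2GRAY).astype(int)
    c=im[140:275,u-2:u+3].mean(1); return c
def tube(s,d,u=430):
    c=edges(d,u); g=np.diff(c)
    mid=70 # v=210
    top=140+[i for i in range(mid) if c[i]<140][-1]
    bot=140+next(i for i in range(mid,len(c)) if c[i]<140)
    f=K(d)[1,1]; a=[np.arctan((v-d['cy'])/f) for v in (top,bot)]
    vm=d['cy']+f*np.tan(np.mean(a))
    return top,bot,stand(wray(s,d,u,vm,23)),stand(wray(s,d,u,vm,27))
E
python3 - <<'E'
from h import *
import pickle
for n in(5,6,7,8):
    s,d=pickle.load(open(f'w{n}.pkl','rb')); print(n,stand(s['eef_pos']).round(1),[np.round(tube(s,d,u),1).tolist() if 0 else tube(s,d,u) for u in(300,430)])
E
```

```text
5 [-43.3 -70.2] [(184, 250, array([-50.40032413, -39.92300534]), array([-50.18524019, -38.4186612 ])), (183, 261, array([ 14.29905518, -42.35263905]), array([ 12.48877479, -40.77223709]))]
6 [-43.4 -64.7] [(183, 245, array([-50.63759619, -34.98203422]), array([-50.40783112, -33.47890655])), (181, 257, array([ 16.67917647, -37.77295741]), array([ 14.88431358, -36.18588957]))]
7 [-42.9 -79.7] [(183, 251, array([-49.71489259, -47.14838821]), array([-49.50528799, -45.65427977])), (182, 262, array([ 11.89791787, -49.41233221]), array([ 10.0831468, -47.8438387]))]
8 [-42.7 -91.1] [(169, 255, array([-49.14523436, -53.57496947]), array([-48.93666003, -52.16142276])), (169, 257, array([  8.3155868 , -53.88986735]), array([  6.51982564, -52.46533644]))]
```

play_rows([
  [0.4,0,0.2,0,0.1],
  [0.8,0,0.2,0,0.1],
  [1.2,0,0,0,0.1],
  [1.6,0,-0.5,0,0.1],
  [2.0,0,-1.0,0,0.1],
  [2.4,0,-1.5,0,0.1],
  [2.8,0,-2.0,0,0.1],
])

```text
clock: 10.5
eef_pos: [533.8, 113.8, 26.9]
tool_rot: [3.142, -0.0, 1.606]
force: [-0.3, -0.4, -0.1]
width: 76.9
```

play_rows([
  [0.4,0,-0.5,0,0.1],
  [0.9,0,-1.0,0,0.1],
  [1.5,0,-1.4,0,0.1],
  [2.2,0,-1.8,0,0.1],
  [2.9,0,-2.1,0,0.1],
  [2.9,0,-2.1,0,0.1],
])

```text
clock: 11.1
eef_pos: [533.1, 143.4, 48.6]
tool_rot: [3.141, -0.0, 1.607]
force: [-0.6, -3.4, 8.0]
width: 76.6
```

```bash
python3 - <<'E'
from h import *
import pickle
s=status.read_state(); print(s['clock'],s['eef_pos'],s['tool_rot'],s['force'],stand(s['eef_pos']))
d=cam('wrist','w9.png'); t=cam('top','t9.png'); pickle.dump((s,d,t),open('w9.pkl','wb'))
a=t['img'][125:275,230:430,::-1]; a=cv2.resize(a,(400,300),interpolation=cv2.INTER_CUBIC)
b=d['img'][:,:,::-1]
o=np.zeros((300,800,3),np.uint8); o[:,:400]=a; o[:250,400:]=cv2.resize(b,(400,250)); cv2.imwrite('pics/m9.png',o)
E
```

```text
11.1 [533.06137022 143.40744558  48.62330849] [ 3.14066009e+00 -6.32412288e-05  1.60709046e+00] [-0.60121107 -3.37213431  7.97364167] [-42.46282478 -33.20294634]
```

View pics/m9.png

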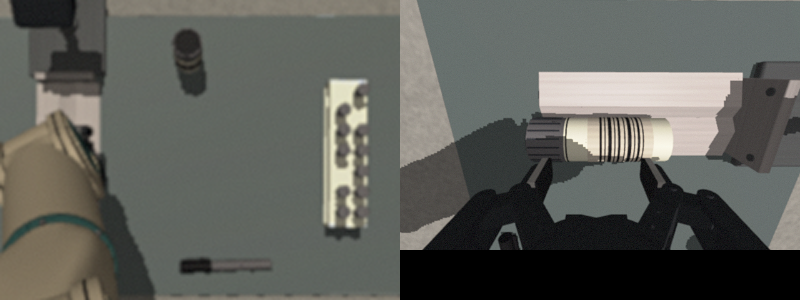

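```bash
python3 - <<'E'
from h import *
import pickle
s,d,t=pickle.load(open('w9.pkl','rb'))
im=cv2.cvtColor(d['img'],cv2.COLOR_RGB2GRAY)
for u in(270,420): print(u,[(v,int(im[v,u])) for v in list(range(176,198,2))+list(range(248,266,2))])
f=K(d)[1,1]
for u,tp,bt in((270,189,258),(420,189,258)):
  a=[np.arctan((v-d['cy'])/f) for v in (tp,bt)]; vm=d['cy']+f*np.tan(np.mean(a)); print(stand(wray(s,d,u,vm,31)))
print(stand(wray(s,d,208,225,31)),stand(wray(s,d,437,225,31)))
E
```

```text
270 [(176, 188), (178, 187), (180, 190), (182, 117), (184, 97), (186, 101), (188, 45), (190, 106), (192, 143), (194, 179), (196, 181), (248, 122), (250, 121), (252, 120), (254, 122), (256, 98), (258, 44), (260, 56), (262, 53), (264, 54)]
420 [(176, 191), (178, 186), (180, 191), (182, 191), (184, 186), (186, 184), (188, 179), (190, 121), (192, 145), (194, 160), (196, 176), (248, 236), (250, 232), (252, 229), (254, 221), (256, 210), (258, 129), (260, 106), (262, 106), (264, 116)]
[-68.22766882 -14.94567765]
[ 19.17355187 -14.70989733]
[-104.45524413  -16.16966051] [ 29.24373113 -15.80991552]
```

play_rows([
  [0.3,0,-0.05,0,0.1],
  [0.6,0,-0.1,0,0.1],
  [0.9,0,-0.15,0,0.1],
  [1.2,0,-0.2,0,0.1],
])

```text
clock: 11.6
eef_pos: [532.7, 155.3, 50.6]
tool_rot: [3.14, -0.001, 1.606]
force: [-2.0, -0.8, 8.5]
width: 76.9
```

```bash
cat >m2.py <<'E'
from h import *
import pickle,sys
s=status.read_state(); print(s['clock'],s['eef_pos'],s['force'],stand(s['eef_pos']))
d=cam('wrist',sys.argv[1]+'.png'); pickle.dump((s,d),open(sys.argv[1]+'.pkl','wb'))
im=cv2.cvtColor(d['img'],cv2.COLOR_RGB2GRAY)
for u in(270,420): print(u,[(v,int(im[v,u])) for v in list(range(172,204,2))+list(range(236,266,2))])
E
python3 m2.py w10
```

```text
11.6 [532.7449522  155.30942567  50.63904038] [-2.04283302 -0.79566819  8.53980699] [-42.38445656 -21.29701888]
270 [(172, 225), (174, 225), (176, 226), (178, 225), (180, 224), (182, 224), (184, 222), (186, 223), (188, 196), (190, 183), (192, 115), (194, 103), (196, 49), (198, 49), (200, 97), (202, 158), (236, 139), (238, 135), (240, 136), (242, 135), (244, 139), (246, 136), (248, 133), (250, 131), (252, 127), (254, 133), (256, 126), (258, 115), (260, 108), (262, 68), (264, 35)]
420 [(172, 223), (174, 221), (176, 223), (178, 223), (180, 224), (182, 225), (184, 224), (186, 225), (188, 211), (190, 197), (192, 192), (194, 192), (196, 176), (198, 121), (200, 150), (202, 161), (236, 244), (238, 245), (240, 247), (242, 247), (244, 247), (246, 245), (248, 243), (250, 243), (252, 242), (254, 239), (256, 236), (258, 231), (260, 225), (262, 216), (264, 126)]
```

play_rows([
  [0.3,0,0,0,0.1],
  [0.6,0,0,0,0.1],
  [0.8,0,0,0,0.1],
  [0.8,0,-0.5,0,0.1],
  [0.8,0,-1.5,0,0.1],
  [0.8,0,-2.5,0,0.1],
  [0.8,0,-3,0,0.1],
  [0.8,0,-3,0,0.1],
])

```text
clock: 12.45
eef_pos: [532.9, 162.3, 80.5]
tool_rot: [3.14, -0.001, 1.606]
force: [0.7, 0.5, 0.5]
width: 76.9
```

```bash
sed -i 's/range(172,204,2)/range(160,280,3)/; s/+list(range(236,266,2))//' m2.py; python3 m2.py w11; cat >> h.py <<'E'
def ty(s,d,u,tp,bt,z=28):
  f=K(d)[1,1]; a=[np.arctan((v-d['cy'])/f) for v in (tp,bt)]; vm=d['cy']+f*np.tan(np.mean(a)); return stand(wray(s,d,u,vm,z))
E
python3 -c "
from h import *;import pickle
s,d=pickle.load(open('w10.pkl','rb'));print(ty(s,d,420,197,264,31))"
```

```text
12.45 [532.89843619 162.33976469  80.47415082] [0.70103384 0.48804461 0.46408511] [-41.99796481 -14.27563381]
270 [(160, 232), (163, 232), (166, 232), (169, 232), (172, 228), (175, 233), (178, 234), (181, 105), (184, 64), (187, 80), (190, 83), (193, 97), (196, 115), (199, 132), (202, 147), (205, 159), (208, 158), (211, 76), (214, 85), (217, 79), (220, 81), (223, 73), (226, 68), (229, 59), (232, 53), (235, 55), (238, 68), (241, 112), (244, 116), (247, 116), (250, 108), (253, 63), (256, 61), (259, 63), (262, 55), (265, 76), (268, 118), (271, 118), (274, 115), (277, 116)]
420 [(160, 230), (163, 227), (166, 233), (169, 235), (172, 228), (175, 233), (178, 227), (181, 231), (184, 233), (187, 220), (190, 201), (193, 202), (196, 204), (199, 196), (202, 218), (205, 216), (208, 214), (211, 217), (214, 216), (217, 209), (220, 221), (223, 219), (226, 216), (229, 218), (232, 213), (235, 215), (238, 220), (241, 213), (244, 212), (247, 217), (250, 207), (253, 117), (256, 118), (259, 116), (262, 122), (265, 120), (268, 115), (271, 43), (274, 25), (277, 23)]
[20.66194198 -8.07698856]
```

```bash
python3 - <<'E'
from h import *;import pickle
s,d=pickle.load(open('w11.pkl','rb'))
im=cv2.cvtColor(d['img'],cv2.COLOR_RGB2GRAY)
for u in(295,385): print(u,[(v,int(im[v,u])) for v in list(range(174,250,2))])
print([(u,int(im[205,u])) for u in range(190,430,4)])
print(ty(s,d,295,182,236),[ty(s,d,u,182,236) for u in(230,380)])
E
```

```text
295 [(174, 233), (176, 235), (178, 151), (180, 126), (182, 128), (184, 156), (186, 183), (188, 195), (190, 210), (192, 221), (194, 228), (196, 234), (198, 236), (200, 239), (202, 243), (204, 243), (206, 246), (208, 247), (210, 250), (212, 249), (214, 250), (216, 249), (218, 250), (220, 249), (222, 248), (224, 238), (226, 127), (228, 138), (230, 132), (232, 129), (234, 126), (236, 124), (238, 114), (240, 109), (242, 113), (244, 112), (246, 116), (248, 211)]
385 [(174, 233), (176, 235), (178, 216), (180, 117), (182, 123), (184, 146), (186, 171), (188, 189), (190, 199), (192, 214), (194, 221), (196, 221), (198, 222), (200, 229), (202, 231), (204, 230), (206, 228), (208, 230), (210, 234), (212, 239), (214, 238), (216, 240), (218, 237), (220, 240), (222, 243), (224, 242), (226, 242), (228, 244), (230, 241), (232, 239), (234, 232), (236, 225), (238, 202), (240, 218), (242, 213), (244, 216), (246, 216), (248, 215)]
[(190, 63), (194, 57), (198, 62), (202, 64), (206, 64), (210, 63), (214, 61), (218, 58), (222, 46), (226, 44), (230, 39), (234, 35), (238, 43), (242, 41), (246, 41), (250, 41), (254, 41), (258, 47), (262, 46), (266, 103), (270, 159), (274, 123), (278, 246), (282, 246), (286, 247), (290, 246), (294, 246), (298, 246), (302, 228), (306, 229), (310, 227), (314, 228), (318, 43), (322, 223), (326, 237), (330, 21), (334, 233), (338, 218), (342, 38), (346, 230), (350, 207), (354, 62), (358, 213), (362, 131), (366, 107), (370, 235), (374, 216), (378, 225), (382, 227), (386, 242), (390, 243), (394, 243), (398, 244), (402, 243), (406, 243), (410, 237), (414, 216), (418, 213), (422, 219), (426, 213)]
[-55.39522233   0.91675982] [array([-101.2851761 ,    0.86702176]), array([4.68347919, 0.98187641])]
```

play_rows([
  [0.4,-1.5,-1,8,0.4],
  [0.8,-3,-1,16,0.7],
  [1.2,-4.5,-1,24,1],
  [1.4,-6,-1,32,1],
  [1.4,-7.5,-1,40,1],
  [1.4,-9,-1,48,1],
  [1.4,-10.3,-1,56,1],
  [1.4,-10.3,-1,64,1],
])

```text
clock: 13.3
eef_pos: [426.1, 172.3, 89.0]
tool_rot: [-3.141, 0.003, 0.484]
force: [-0.2, 0.5, 0.4]
width: 0.3
```

play_rows([
  [0,0,0,8,1],
  [0,0,0,16,1],
  [0,0,0,24,1],
  [0,0,0,26.1,1],
  [0,0,0,26.1,1],
  [0,0,0,26.1,1],
])

```text
clock: 13.9
eef_pos: [428.6, 172.7, 89.2]
tool_rot: [3.141, 0.0, 0.036]
force: [-0.9, -0.3, 0.0]
width: 0.4
```

```bash
python3 - <<'E'
from h import *;import pickle
s=status.read_state(); print(s['clock'],s['eef_pos'],s['tool_rot'],s['width'],stand(s['eef_pos']),s['qpos'].round(2))
d=cam('wrist','w12.png'); pickle.dump((s,d),open('w12.pkl','wb'))
# dark cap detection: print rows along centre column
im=cv2.cvtColor(d['img'],cv2.COLOR_RGB2GRAY)
for u in (300,317,334): print([(v,int(im[v,u])) for v in range(0,260,6)])
for v in(100,130,160): print(v,[(u,int(im[v,u])) for u in range(200,440,6)])
E
```

```text
13.9 [428.63900247 172.65006493  89.21978718] [3.14149359e+00 2.08274156e-04 3.59621456e-02] 0.35216362198959633 [-145.85823851   -0.51426189] [-0.61  0.65  0.24  2.16 -0.4   0.37 -1.57]
[(0, 27), (6, 136), (12, 194), (18, 82), (24, 82), (30, 219), (36, 165), (42, 156), (48, 23), (54, 223), (60, 223), (66, 178), (72, 216), (78, 213), (84, 210), (90, 238), (96, 237), (102, 239), (108, 238), (114, 229), (120, 139), (126, 111), (132, 114), (138, 108), (144, 109), (150, 107), (156, 110), (162, 108), (168, 108), (174, 64), (180, 111), (186, 109), (192, 106), (198, 104), (204, 106), (210, 108), (216, 110), (222, 108), (228, 107), (234, 106), (240, 96), (246, 54), (252, 56), (258, 57)]
[(0, 67), (6, 98), (12, 146), (18, 121), (24, 84), (30, 216), (36, 219), (42, 194), (48, 33), (54, 228), (60, 226), (66, 221), (72, 221), (78, 221), (84, 226), (90, 238), (96, 238), (102, 237), (108, 235), (114, 233), (120, 161), (126, 113), (132, 113), (138, 110), (144, 112), (150, 109), (156, 108), (162, 108), (168, 106), (174, 54), (180, 109), (186, 105), (192, 111), (198, 108), (204, 106), (210, 108), (21
[... 1314 characters left out ...]
(326, 104), (332, 93), (338, 51), (344, 204), (350, 202), (356, 197), (362, 200), (368, 200), (374, 107), (380, 106), (386, 106), (392, 107), (398, 111), (404, 102), (410, 104), (416, 107), (422, 107), (428, 108), (434, 108)]
160 [(200, 104), (206, 109), (212, 107), (218, 106), (224, 106), (230, 109), (236, 107), (242, 106), (248, 106), (254, 108), (260, 102), (266, 107), (272, 102), (278, 108), (284, 44), (290, 69), (296, 87), (302, 114), (308, 68), (314, 113), (320, 74), (326, 99), (332, 92), (338, 63), (344, 113), (350, 82), (356, 73), (362, 103), (368, 103), (374, 107), (380, 106), (386, 105), (392, 109), (398, 108), (404, 110), (410, 106), (416, 107), (422, 106), (428, 110), (434, 109)]
```

```bash
python3 - <<'E'
from h import *;import pickle
s,d=pickle.load(open('w12.pkl','rb'))
im=cv2.cvtColor(d['img'],cv2.COLOR_RGB2GRAY)
print([(v,int(im[v,258])) for v in range(130,162,2)],[(v,int(im[v,311])) for v in range(110,190,3)])
for v,z in((118,48),(118,28),(170,48),(170,28),(170,8)): print(v,z,stand(wray(s,d,311,v,z)))
for v in (140,145,150):print(v,stand(wray(s,d,258,v,3)))
print(stand(wray(s,d,251,130,3)),stand(wray(s,d,371,130,3)))
E
```

```text
[(130, 203), (132, 203), (134, 203), (136, 204), (138, 204), (140, 201), (142, 204), (144, 205), (146, 202), (148, 204), (150, 202), (152, 204), (154, 206), (156, 206), (158, 152), (160, 110)] [(110, 241), (113, 245), (116, 93), (119, 238), (122, 111), (125, 117), (128, 121), (131, 115), (134, 115), (137, 117), (140, 117), (143, 115), (146, 119), (149, 117), (152, 112), (155, 116), (158, 117), (161, 111), (164, 116), (167, 116), (170, 69), (173, 52), (176, 100), (179, 107), (182, 110), (185, 108), (188, 107)]
118 48 [-68.85980201   0.57908675]
118 28 [-69.04461951   0.76588539]
170 48 [-100.32887548    0.58615686]
170 28 [-104.15602963    0.77377382]
170 8 [-107.98318378    0.96139078]
140 [-85.61928762  41.97982788]
145 [-89.41832558  42.20582363]
150 [-93.25934094  42.43431652]
[-78.15911761  46.88890153] [-77.90719676 -44.8825473 ]
```

play_rows([
  [0,-0.1,2,0,1],
  [0,-0.1,4,0,1],
  [0,-0.1,5.4,0,1],
  [0.5,-0.1,6.1,0,1],
  [1.3,-0.1,6.2,0,1],
  [2.1,-0.1,6.2,0,1],
  [2.7,-0.1,6.2,0,1],
  [3.1,-0.1,6.2,0,1],
])

```text
clock: 14.75
eef_pos: [461.0, 174.9, 27.8]
tool_rot: [-3.141, -0.002, 0.034]
force: [-0.4, -0.3, -0.1]
width: 0.1
```

play_rows([
  [0.3,0,0,0,1],
  [0.7,0,0,0,1],
  [1.1,0,0,0,1],
  [1.5,0,0,0,1],
  [1.9,0,0,0,1],
  [2.3,0,0,0,1],
  [2.7,0,0,0,1],
  [3.1,0,0,0,1],
])

```text
clock: 15.55
eef_pos: [491.3, 175.8, 27.3]
tool_rot: [-3.142, -0.0, 0.034]
force: [-2.5, 0.3, 2.0]
width: -0.2
```

play_rows([
  [0.4,0,0,0,1],
  [0.8,0,0,0,1],
  [1.2,0,0,0,1],
  [1.6,0,0,0,1],
  [2.0,0,0,0,1],
  [2.4,0,0,0,1],
  [2.8,0,0,0,1],
  [3.2,0,0,0,1],
])

```text
clock: 16.35
eef_pos: [522.9, 176.9, 27.3]
tool_rot: [-3.142, 0.0, 0.034]
force: [-1.3, -0.1, 1.1]
width: -0.1
```

```bash
cat > m3.py <<'E'
from h import *;import pickle,sys
n=sys.argv[1]
s=status.read_state(); print(s['clock'],s['eef_pos'],s['tool_rot'],s['force'],s['width'],stand(s['eef_pos']))
d=cam('wrist',n+'.png'); pickle.dump((s,d),open(n+'.pkl','wb'))
im=cv2.cvtColor(d['img'],cv2.COLOR_RGB2GRAY)
for u in(295,311,325): print([(v,int(im[v,u])) for v in range(0,270,5)])
E
python3 m3.py w13
```

```text
16.35 [522.914025   176.91972756  27.33231281] [-3.14153580e+00  2.25403822e-05  3.37114755e-02] [-1.32657881 -0.07717659  1.0576062 ] -0.09141911847376824 [-51.49348545   0.62734816]
[(0, 235), (5, 236), (10, 219), (15, 218), (20, 218), (25, 214), (30, 217), (35, 79), (40, 218), (45, 18), (50, 216), (55, 99), (60, 217), (65, 40), (70, 24), (75, 216), (80, 39), (85, 214), (90, 153), (95, 85), (100, 215), (105, 204), (110, 128), (115, 25), (120, 216), (125, 70), (130, 203), (135, 57), (140, 211), (145, 213), (150, 213), (155, 210), (160, 206), (165, 235), (170, 236), (175, 233), (180, 236), (185, 236), (190, 235), (195, 236), (200, 210), (205, 237), (210, 104), (215, 104), (220, 101), (225, 99), (230, 95), (235, 95), (240, 96), (245, 93), (250, 95), (255, 98), (260, 82), (265, 84)]
[(0, 243), (5, 233), (10, 216), (15, 214), (20, 217), (25, 216), (30, 219), (35, 143), (40, 216), (45, 48), (50, 221), (55, 61), (60, 214), (65, 35), (70, 38), (75, 213), (80, 60), (85, 215), (90, 135), (95, 115), (100, 220), (105, 212), (110, 112), (115, 41), (120, 219), (125, 56), (130, 219), (135, 48), (
[... 217 characters left out ...]
30, 111), (235, 111), (240, 111), (245, 109), (250, 111), (255, 107), (260, 111), (265, 106)]
[(0, 237), (5, 234), (10, 220), (15, 220), (20, 214), (25, 217), (30, 224), (35, 132), (40, 219), (45, 34), (50, 223), (55, 71), (60, 218), (65, 35), (70, 29), (75, 219), (80, 42), (85, 216), (90, 162), (95, 84), (100, 220), (105, 214), (110, 113), (115, 32), (120, 222), (125, 50), (130, 221), (135, 37), (140, 215), (145, 218), (150, 215), (155, 213), (160, 217), (165, 236), (170, 235), (175, 234), (180, 236), (185, 235), (190, 233), (195, 234), (200, 222), (205, 228), (210, 106), (215, 81), (220, 69), (225, 73), (230, 65), (235, 69), (240, 66), (245, 74), (250, 75), (255, 76), (260, 75), (265, 83)]
```

play_rows([
  [0.3,0,0,0,1],
  [0.6,0,0,0,1],
  [0.9,0,0,0,1],
  [1.2,0,0,0,1],
  [1.4,0,0,0,1],
  [1.6,0,0,0,1],
  [1.8,0,0,0,1],
])

```text
clock: 17.1
eef_pos: [540.0, 177.4, 27.3]
tool_rot: [-3.142, 0.001, 0.034]
force: [-3.2, 0.1, 1.7]
width: 0.2
```

play_rows([
  [0.1,0,0,0,1],
  [0.2,0,0,0,1],
  [0.3,0,0,0,1],
])

```text
clock: 17.4
eef_pos: [543.8, 177.6, 27.3]
tool_rot: [3.142, -0.0, 0.034]
force: [-2.0, 1.0, 1.1]
width: 0.5
```

Not yet at the stop, so I'll continue in small steps.

play_rows([
  [0.1,0,0,0,1],
  [0.2,0,0,0,1],
  [0.3,0,0,0,1],
  [0.3,0,0,0,1],
])

```text
clock: 17.8
eef_pos: [544.5, 177.6, 27.2]
tool_rot: [-3.142, 0.004, 0.034]
force: [-6.4, -1.0, 4.4]
width: 0.3
```

play_rows([
  [0.1,0,0,0,1],
  [0.2,0,0,0,1],
  [0.2,0,0,0,1],
])

```text
clock: 18.1
eef_pos: [544.5, 177.6, 27.1]
tool_rot: [-3.142, 0.008, 0.034]
force: [-9.5, -0.9, 7.2]
width: 0.2
```

play_rows([
  [-0.2,0,0,0,1],
  [-0.5,0,0,0,1],
  [-1,0,0,0,1],
  [-2,0,0,0,1],
  [-4,0,-1,0,1],
  [-6,0,-4,0,1],
  [-8,0,-8,0,1],
  [-8,0,-10,0,1],
])

```text
clock: 18.9
eef_pos: [465.9, 175.0, 129.3]
tool_rot: [-3.141, 0.001, 0.034]
force: [0.6, 0.2, -0.1]
width: 0.4
```

```bash
python3 m3.py w14 | head -1; python3 - <<'E'
from h import *;import pickle
s,d=pickle.load(open('w14.pkl','rb')); t=cam('scene','s14.png'); pickle.dump(t,open('s14.pkl','wb'))
a=t['img'][120:320,170:440,::-1]
o=np.zeros((600,800,3),np.uint8); o[:300,:405]=cv2.resize(a,(405,300)); 
o[:,400:]=cv2.resize(d['img'][0:300,220:420,::-1],(400,600),interpolation=cv2.INTER_CUBIC)
o[300:,:400]=cv2.resize(d['img'][0:130,235:408,::-1],(400,300),interpolation=cv2.INTER_CUBIC)
cv2.imwrite('pics/m14.png',o)
E
```

```text
18.9 [465.94973637 174.99699828 129.28251226] [-3.14064832e+00  1.14290590e-03  3.40518202e-02] [ 0.64379718  0.20496926 -0.05046325] 0.36793673606115734 [-108.49020446    0.59433712]
```

View pics/m14.png

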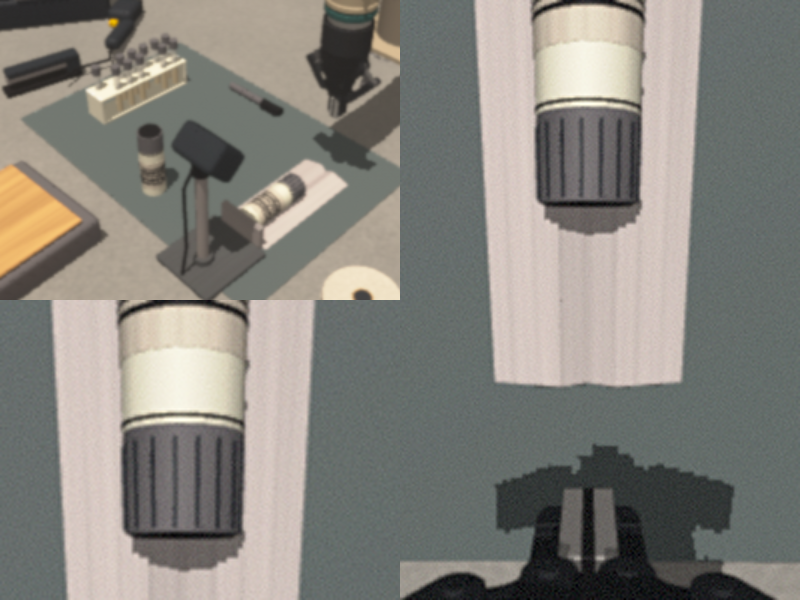

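```bash
python3 - <<'E'
from h import *;import pickle
s,d=pickle.load(open('w14.pkl','rb'))
for v,z in((101,48),(102.5,40),(191,4)): print(stand(wray(s,d,314,v,z)))
E
```

```text
[-20.17924219  -0.19960079]
[-20.87698576  -0.20034534]
[-99.64141207  -0.29595639]
```

```bash
python3 -c "
from cell import order; print(order.finish_job())"
```

```text
the job is handed in; nothing more can be done
None
```

The tube is seated in the V with its base against the end stop, and the job was handed in at about 19 s. I rolled it across the mat, up the right ramp and over the lip, then pushed it along the V from the cap end with the closed fingertips.

**Final checks**
- **End stop:** the tube stopped moving while the push force rose to about 9.5 N. After I backed off, the wrist camera put the cap face at stand x ≈ −20 to −21 mm, where −20 mm is expected.
- **Seating:** the tube is centred in the V to within about 1 mm.
- **Clear of the robot:** the gripper was about 100 mm away with no contact force.
- **Other objects:** the rack, spare tube and marker look undisturbed in the last pictures. I did not measure their positions again.

**What went less well**
- **Jams on the ramp:** the tube jammed twice against the fingers at about 22–24 N, once because I had misjudged the fingertip height. I backed off both times and the tube rolled back to the foot of the ramp.
- **Last stretch to the lip:** I got it over by raising the fingers as they moved forward, so they rolled it by contact high on its back and then on top, with up to about 8.5 N downward. It was not pinched or lifted. I could not see the tube turning during the jams, so it may have slid a few millimetres there.

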